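# Brace the jar with the bar and unscrew its cap

## Robot

A 6-joint arm with a two-finger parallel gripper is mounted at the origin on the work surface. World frame = base frame: x ahead of the robot, y to its left, z up, the work surface at z = 0. Lengths are in m, angles in rad, forces in N, time in s.
With the tool pointing down it reaches from about 0.325 to 0.9 m from the base axis. Payload 6.1 kg.
Tool frame: the origin (TCP) lies midway between the tips of the shut fingers; the grasp point (between the pads) lies 19 mm behind it; x points along the fingers, y is the direction in which the jaws open and shut, and the axes are right-handed (so a half turn about x gives the same grasp; the last joint's range is limited). The gripper opens to 85 mm and grips with 20 to 120 N. Pads are 22 mm wide; open, the fingers measure 114 mm over their backs; the gripper's body (76 mm by 85 mm) begins 54 mm behind the grasp point. The pads swing forward as they close: fully open they stand 13 mm farther back than shut.
Start: joints at [1.106, 0.22, 1.526, -0, 1.395, -0.126], TCP at [0.208, 0.589, 0.231] pointing down, gripper open.
Joint ranges: [-2.98, 2.98], [-0.91, 2.08], [0.09, 2.57], [-1.24, 4.39], [0.2, 2.65], [-2.68, 2.68]. Speed limits (rad/s): [2.57, 2.57, 3.01, 3.14, 3.14, 3.14].

## Interface

Orientations are given as [roll, pitch, yaw] about the fixed x, y, z axes, in that order (R = Rz(yaw) Ry(pitch) Rx(roll)).
In Python, from plant import movep, move_l, set_joints, gripper_to, hold, inverse_kinematics, observe, get_image, get_calibration, Unreachable, job_done gives the robot as it stands. Calls block until the motion is done:
- movep(position, orientation): joint-space move of the TCP to a pose.
- move_l(position, feed=0.15, rotation=None, max_force=None): straight line of the TCP; rotation=None keeps the orientation; feed is the mean speed in m/s. With max_force (N) it stops when the force on the tool has changed by that much, and returns True; else False.
- set_joints(angles): joint-space move.
- gripper_to(opening, f_grip=None): finger opening in m; f_grip is the grip in N (None keeps the last); returns when the fingers have stopped.
- hold(seconds).
- inverse_kinematics(position, orientation): joint angles nearest the present ones, or None.
- observe(): the state.
- get_image(name): name is "scene" or "side" or "wrist"; returns (picture, depth): 420x560x3 uint8, red, green, blue; 420x560 float32, m along the optical axis (not along the pixel's ray), 0 where there is no reading.
- get_calibration(name): a dict with "intrinsics" (3x3 intrinsics, pixels), "world_from_camera" (4x4, takes a point from camera to world coordinates). Camera axes: x right, y down, z forward; pixel columns grow to the right and rows downward; lengths in m; the calibration is good to about 2 mm. A picture is of the moment at which its call begins: read the wrist's pose just before it. get_calibration takes no time and is no camera call; for the wrist camera it gives the pose at the moment of the call.
A pose or a line that the arm cannot do raises Unreachable and nothing moves.
- job_done(): hands the job in, once; it reports no verdict.
The state is a dict: "time_s": time; "q": joint angles; "joint_velocities": joint speeds; "joint_torque": joint torques, N m; "eef_pos": TCP position; "tcp_rot": TCP orientation; "ft_force": force on the tool from outside, world axes, zero at the start; "torque": the same for the moment, N m; "opening": finger opening in m.
Only numpy, scipy, OpenCV 4.12 (cv2) and the standard library are available. Lean on these libraries where they do the work, as an engineer would, in place of code of your own. Each camera call takes 0.05 s, during which the arm holds its last target. There are 200 camera calls.

## Task

Lay the blue bar level in the two saddle notches of the jar rack and let go of it, so that it pens the square jar against the brass post and keeps it from turning. Then unscrew the tight yellow cap anticlockwise until its threads let go, lift it straight up just clear of the jar's mouth, about a finger's breadth, and finish while still holding it there level over the jar. The jar must stay standing in its place beside the bar, and the key, punch, screwdriver and caliper stay where they lie.

Things in the scene. Friction and masses are not known exactly. Their poses are not given: they have to be found in the camera images.
- rack: Fixed jar rack: dark wood plate 136 x 250 x 6 mm, origin on the bench, z up. Its y runs along the plate (and along the laid bar), its x across, from a brass back post (8 mm thick, x = -39 mm, y = +56 mm, top 44 mm up) to the saddles. The jar stands on the plate at x = 0, y = about +56, 2 mm from the post and 2 mm from the laid bar. From y = -95 to +19 mm there is room for fingers beside the bar.
- bar: Loose blue round bar 14 mm in diameter with a dark 18 mm square block on each end, 286 mm long, about 320 g, lying on the bench, length along its own y. Origin: underside, at mid-length (balance point); the round's axis is 9 mm above. 250 mm between the blocks, which go outside the saddles, with 9 mm end play each way. Either end may go either way.
- jar: Loose square green glass jar of key blanks, 66 x 66 mm up to 44 mm, then a 56 mm square shoulder up to 56 mm, about 380 g, square to the rack. Origin: centre of underside, z up. Neck 36 mm across (46 over its three thread ramps); the red sprung seal on it is the mouth, 84 mm above the origin (88.5 when free). Unbraced it turns with the cap; braced it yields up to about 14 degrees.
- cap: Tight yellow round screw cap, 60 mm across, 30 mm tall, 90 g. Origin: centre of its lower edge, z up; grip band 18 to 30 mm up. Starts 67 to 68 mm above the jar's underside, 11 mm above its shoulder. Takes under 1 N m; unscrews anticlockwise seen from above, rising 3 mm; threads let go after 45 to 55 degrees of turn relative to the jar, then it lifts straight off; a stop at 78 to 88 degrees.
- gate_key: Bystander: black iron gate key 200 mm long, lying on the bench; leave alone. Origin under the shank, length along its y.
- punch: Bystander: chrome centre punch 110 mm long, on the bench; leave alone. Length along its y.
- screwdriver: Bystander: red-handled screwdriver 200 mm long, on the bench; leave alone. Length along its x.
- caliper: Bystander: steel vernier caliper 200 mm long, on the bench; leave alone. Length along its x.
- bar_axis (a point): Middle of the blue bar, on the axis of the round.
- bar_home (a point): Point fixed to the rack where the middle of the laid bar's axis belongs: rack x = +42, y = 0, 47 mm above the bench. Two steel saddles, 12 mm thick along rack y and 48 mm wide, stand 110 mm to either side of it along rack y. Each has an upright-sided notch 16 mm wide, floor 40 mm and rim 62 mm above the bench, the mouth flared to about 30 mm.
Things that resemble listed ones, but are neither listed nor needed, are in the scene too. There is more than one size of the cap; the job needs the middle-sized.

How it is judged:
By the outcome, as a careful person would: the job done as asked, in the order asked, and still so for the second after the job is handed in, while the arm keeps its last pose, push and grip.
It also fails if it takes over 51 s, if anything falls off the work surface, if the arm or the gripper's body presses on something with over 40 N, if the wrist force passes 120 N, or if a joint passes its speed limit or range.

## Working session

There is one attempt and no reset: what is moved stays moved. The work goes in short steps, each a Python script; the robot and the scene stay as the last script left them, time stands still between calls to the robot, and variables do not carry over. Pictures are saved under pics/ and viewed, about 8 in all and at most 12, crops included, and the job is handed in when it is done.

```bash
ls; mkdir -p pics; cat > h.py <<'E'
import numpy as np, cv2
from plant import *
def snap(n,f=None):
    c=get_calibration(n); im,d=get_image(n)
    if f: cv2.imwrite('pics/'+f,im[:,:,::-1])
    return im,d,np.array(c['intrinsics']),np.array(c['world_from_camera'])
def pts(d,K,T):
    v,u=np.mgrid[:d.shape[0],:d.shape[1]]
    P=np.stack([(u-K[0,2])/K[0,0]*d,(v-K[1,2])/K[1,1]*d,d],-1)
    return P@T[:3,:3].T+T[:3,3]
def ray(u,v,K,T,z):
    r=T[:3,:3]@np.array([(u-K[0,2])/K[0,0],(v-K[1,2])/K[1,1],1]); o=T[:3,3]
    return o+r*(z-o[2])/r[2]
E
python3 - <<'E'
from h import *
for n in("scene","side"):
    im,d,K,T=snap(n,n+'0.png'); np.savez('pics/'+n+'0.npz',im=im,d=d,K=K,T=T)
    print(n,K.round(1).tolist(),T.round(3).tolist())
o=observe();print(o)
E
```

```text
pics
scene [[484.3, 0.0, 284.4], [0.0, 484.3, 215.6], [0.0, 0.0, 1.0]] [[-0.317, 0.647, -0.694, 1.347], [0.948, 0.222, -0.226, 0.107], [0.008, -0.73, -0.684, 0.824], [0.0, 0.0, 0.0, 1.0]]
side [[457.5, 0.0, 281.0], [0.0, 457.5, 206.7], [0.0, 0.0, 1.0]] [[0.738, -0.515, 0.436, 0.1], [-0.674, -0.581, 0.456, -0.641], [0.018, -0.631, -0.776, 0.953], [0.0, 0.0, 0.0, 1.0]]
{'time_s': 0.1, 'q': array([ 1.10589503e+00,  2.21189547e-01,  1.52750914e+00, -1.97184691e-05,
        1.39465230e+00, -1.26110914e-01]), 'joint_velocities': array([-0.00107894, -0.00189229, -0.00172901, -0.00055482,  0.00020039,
        0.00016032]), 'joint_torque': array([ 8.52900448e-04, -4.98238921e+01, -3.90547371e+01, -1.19062943e-04,
        5.68305215e-03,  5.87208149e-06]), 'eef_pos': array([0.20748971, 0.58898308, 0.23027583]), 'tcp_rot': array([-1.68587043,  1.56903788, -2.02465734]), 'ft_force': array([ 0.53518432, -0.24328127, -0.58822769]), 'torque': array([-0.03388044,  0.02815782, -0.01302243]), 'opening': 0.08538095597823299}
```

View pics/scene0.png

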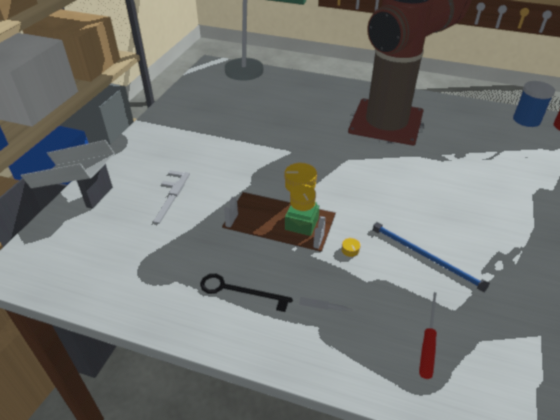

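View pics/side0.png

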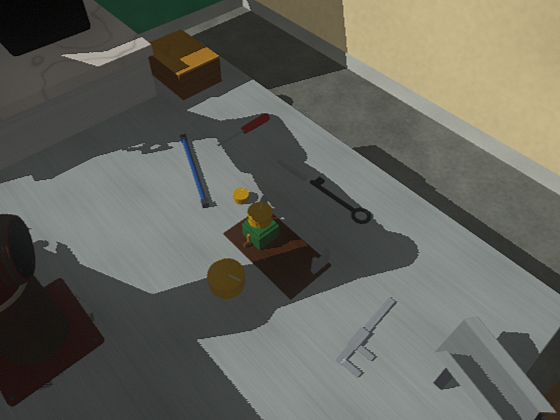

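The scene view shows:
- The jar, with a yellow cap on it at (303,197).
- A larger yellow cap behind it at (301,178), at (226,278) in the side view.
- A small yellow cap at (351,246).
- The bar from (378,228) to (484,286).
- The rack around (280,220), with saddles at (232,210) and (320,232).
- The key, punch, screwdriver and caliper.

The cap on the green jar should be the middle-sized one. I'll check its size now and measure everything.

```bash
cat > m.py <<'E'
from h import *
import sys
def comps(mask,P,minn=25):
    n,l,s,c=cv2.connectedComponentsWithStats(mask.astype(np.uint8))
    for i in range(1,n):
        if s[i,4]>=minn: yield i,l==i,s[i],c[i]
if __name__=="__main__":
  for n in("scene","side"):
    z=np.load('pics/'+n+'0.npz'); im,d,K,T=[z[k] for k in('im','d','K','T')]
    P=pts(d,K,T); hsv=cv2.cvtColor(im,cv2.COLOR_RGB2HSV); H,S,V=[hsv[:,:,i].astype(int) for i in range(3)]
    work=(P[:,:,0]>.2)&(P[:,:,0]<1.05)&(abs(P[:,:,1])<.7)&(P[:,:,2]<.2)&(d>0)&(P[:,:,2]>-.01)
    for nm,m in (('yel',(H>18)&(H<32)&(S>150)&(V>60)),('grn',(H>50)&(H<85)&(S>100)),('blue',(H>100)&(H<125)&(S>120)),('wood',(H<15)&(S>90)&(V<130)&(P[:,:,2]<.012)),('high',(S<60)&(P[:,:,2]>.03))):
      for i,l,s,c in comps(m&work,P):
        Q=P[l]; print(n,nm,s[:5],'min',np.percentile(Q,2,0).round(3),'max',np.percentile(Q,98,0).round(3),'med',np.median(Q,0).round(3))
        if nm in('yel',):
            zt=np.percentile(Q[:,2],90); t=Q[abs(Q[:,2]-zt)<.004]; (x,y),r=cv2.minEnclosingCircle(t[:,:2].astype(np.float32)); print('   top z',zt.round(4),'ctr',round(x,4),round(y,4),'r',round(r,4))
        if nm in('blue','wood','grn'):
            r=cv2.minAreaRect((Q[:,:2]*1000).astype(np.float32)); print('   rect',r, cv2.boxPoints(r).round(0).tolist())
E
python3 m.py
python3 - <<'E'
import cv2
a=cv2.imread('pics/scene0.png')[160:270,205:375]; cv2.imwrite('pics/c1.png',cv2.resize(a,None,fx=4.6,fy=4.6,interpolation=cv2.INTER_CUBIC))
E
```

```text
scene yel [ 285  163   32   48 1114] min [ 0.353 -0.196  0.017] max [ 0.559 -0.091  0.106] med [ 0.423 -0.136  0.046]
   top z 0.1049 ctr 0.5299 -0.1172 r 0.0318
scene yel [342 239  18  17 230] min [ 0.559 -0.002  0.005] max [0.596 0.032 0.025] med [0.583 0.014 0.021]
   top z 0.0234 ctr 0.5763 0.0148 r 0.0214
scene grn [286 205  32  30 616] min [ 0.517 -0.144  0.013] max [ 0.566 -0.083  0.064] med [ 0.561 -0.107  0.049]
   rect ((537.0762939453125, -114.8399658203125), (61.39668655395508, 64.80615234375), 0.2035597264766693) [[506.0, -83.0], [506.0, -147.0], [568.0, -147.0], [568.0, -82.0]]
scene blue [379 227 101  58 500] min [0.497 0.073 0.008] max [0.589 0.294 0.018] med [0.545 0.192 0.014]
   rect ((540.2826538085938, 182.7695770263672), (249.5203094482422, 14.830153465270996), 67.24898529052734) [[485.0, 71.0], [499.0, 65.0], [595.0, 295.0], [582.0, 301.0]]
scene wood [ 229  193   85   56 2213] min [ 0.473 -0.285  0.003] max [ 0.6   -0.081  0.009] med [ 0.553 -0.207  0.006]
   rect ((534.38916015625, -180.7393798828125), (138.1713409423828, 224.18463134765625), 1.19694578647613
[... 2807 characters left out ...]
8  0.003] max [ 0.598 -0.29   0.009] med [ 0.586 -0.294  0.006]
   rect ((584.840576171875, -293.7306823730469), (26.644121170043945, 8.796010971069336), 0.6600766181945801) [[571.0, -289.0], [572.0, -298.0], [598.0, -298.0], [598.0, -289.0]]
side high [    0    23   156   129 11737] min [0.213 0.535 0.036] max [0.647 0.69  0.187] med [0.414 0.549 0.164]
side high [260 194   8  10  49] min [ 0.579 -0.072  0.045] max [ 0.596 -0.057  0.068] med [ 0.589 -0.065  0.058]
side high [312 247  19  22 182] min [ 0.551 -0.29   0.032] max [ 0.597 -0.277  0.064] med [ 0.577 -0.286  0.049]
side high [ 434  316   76   84 3490] min [ 0.548 -0.698  0.057] max [ 0.651 -0.603  0.141] med [ 0.607 -0.65   0.101]
```

View pics/c1.png

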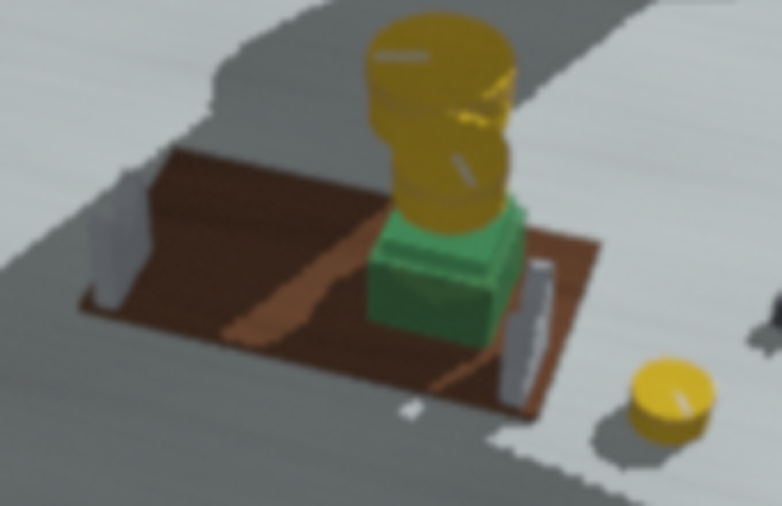

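The jar's cap has a radius of 30 mm, so it's the 60 mm one I need. The big cap is about 83 mm across and the small one about 42 mm. The rack is at about (0.532, -0.1735), yaw about +0.9°, and the saddles and jar agree with that. The bar centre is at about (0.539, 0.184), at 67.4°. Next I'll check IK, then look from above the bar.

```bash
python3 - <<'E'
from h import *
D=np.deg2rad
for nm,p,ys in (('bar',[.528,.158,.10],(67.4,-112.6)),('place',[.574,-.20,.12],(90.9,-89.1)),('cap',[.530,-.118,.08],range(-180,180,30))):
  for y in ys:
    q=inverse_kinematics(p,[0,np.pi/2,D(y)]); print(nm,y,None if q is None else np.round(q,2))
movep([.528,.158,.16],[0,np.pi/2,D(67.4)]) 
o=observe();print(o['time_s'],o['eef_pos'],o['tcp_rot'])
im,d,K,T=snap('wrist','w1.png'); np.savez('pics/w1.npz',im=im,d=d,K=K,T=T)
print(T.round(3).tolist())
P=pts(d,K,T); hsv=cv2.cvtColor(im,cv2.COLOR_RGB2HSV).astype(int); m=(hsv[...,0]>100)&(hsv[...,0]<125)&(hsv[...,1]>120)
v,u=np.nonzero(m); Q=np.array([ray(a,b,K,T,.009) for a,b in zip(u,v)]); print(len(Q),P[m][:,2].mean(),cv2.minAreaRect((Q[:,:2]*1000).astype(np.float32)),Q.min(0),Q.max(0),Q.mean(0))
E
```

```text
bar 67.4 [ 0.15  0.18  1.84  0.    1.13 -2.6 ]
bar -112.6 [ 0.15  0.18  1.84 -0.    1.13  0.54]
place 90.9 [-0.46  0.28  1.67  0.    1.19  2.66]
place -89.1 [-0.46  0.28  1.67 -0.    1.19 -0.48]
cap -180 [-0.36  0.19  1.87 -0.    1.09  1.21]
cap -150 [-0.36  0.19  1.87 -0.    1.09  0.68]
cap -120 [-0.36  0.19  1.87 -0.    1.09  0.16]
cap -90 [-0.36  0.19  1.87 -0.    1.09 -0.36]
cap -60 [-0.36  0.19  1.87 -0.    1.09 -0.89]
cap -30 [-0.36  0.19  1.87 -0.    1.09 -1.41]
cap 0 [-0.36  0.19  1.87  0.    1.09 -1.94]
cap 30 [-0.36  0.19  1.87  0.    1.09 -2.46]
cap 60 None
cap 90 None
cap 120 [-0.36  0.19  1.87  0.    1.09  2.25]
cap 150 [-0.36  0.19  1.87  0.    1.09  1.73]
2.2167 [0.52798076 0.15848304 0.16012505] [-0.43459216  1.57049772  0.74196231]
[[-0.923, 0.365, 0.121, 0.497], [0.384, 0.876, 0.291, 0.084], [0.0, 0.315, -0.949, 0.304], [0.0, 0.0, 0.0, 1.0]]
6861 0.1148503112179318 ((558.73876953125, 237.23077392578125), (361.07525634765625, 635.4518432617188), 67.39425659179688) [0.3270598  0.06794415 0.009     ] [0.91913993 0.52602793 0.009     ] [0.5701591  0.25358886 0.009     ]
```

View pics/w1.png

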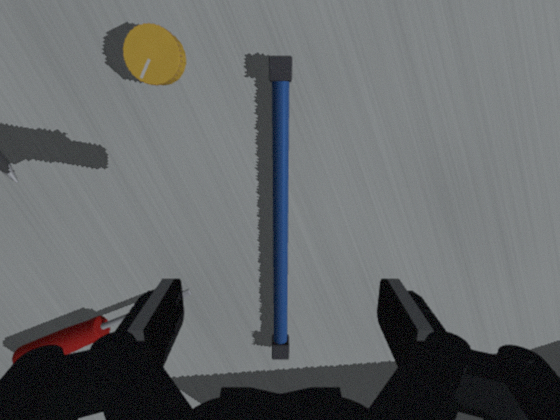

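The wrist view shows the bar aligned with the jaws, its blue part running from (281,81) to (280,343), and the screwdriver blade at (185,290), clear of the fingers. I'll refine the bar pose, grasp it with yaw -112.6° to keep wrist range, and carry it over the rack.

```bash
python3 - <<'E'
from h import *
z=np.load('pics/w1.npz'); im,d,K,T=[z[k] for k in('im','d','K','T')]
hsv=cv2.cvtColor(im,cv2.COLOR_RGB2HSV).astype(int); m=(hsv[...,0]>100)&(hsv[...,0]<125)&(hsv[...,1]>120)&(hsv[...,2]>60)
n,l,s,c=cv2.connectedComponentsWithStats(m.astype(np.uint8)); i=1+np.argmax(s[1:,4]); v,u=np.nonzero(l==i)
Q=np.array([ray(a,b,K,T,.012) for a,b in zip(u,v)])[:,:2]
r=cv2.minAreaRect((Q*1000).astype(np.float32)); vx,vy,x0,y0=cv2.fitLine(Q.astype(np.float32),cv2.DIST_L2,0,.01,.01).ravel()
if vy<0: vx,vy=-vx,-vy
ang=np.arctan2(vy,vx); print(r,s[i],np.rad2deg(ang))
cen=np.array(r[0])/1000; L=max(r[1])
assert 235<L<262 and np.hypot(*(cen-[.539,.184]))<.008
g=cen-.028*np.array([vx,vy]); print('cen',cen,'grasp',g)
yaw=ang-np.pi; R=[0,np.pi/2,yaw]
movep([*g,.07],R); move_l([*g,.004],.12,max_force=15); o=observe();print(o['time_s'],o['eef_pos'],o['ft_force'])
gripper_to(0.0,100); o=observe();print(o['time_s'],o['opening'],o['eef_pos'])
move_l([*g,.13],.15); 
o=observe();print(o['time_s'],o['opening'],o['ft_force'],o['torque'])
movep([.575,-.20,.16],[0,np.pi/2,np.deg2rad(-89.1)])
o=observe();print(o['time_s'],o['opening'],o['ft_force'],o['torque'],o['eef_pos'])
for nn in('wrist','side','scene'):
    im,d,K,T=snap(nn,nn+'2.png'); np.savez('pics/'+nn+'2.npz',im=im,d=d,K=K,T=T)
E
```

```text
((539.2265625, 187.23666381835938), (253.47079467773438, 12.285239219665527), 67.55313110351562) [ 275   81   14  263 3059] 67.37114
cen [0.53922656 0.18723666] grasp [0.52845327 0.1613922 ]
5.625 [0.52883381 0.16143228 0.00431894] [ 0.27100029 -0.10281918  0.10905312]
6.3083 0.009951103171037392 [0.52872887 0.16141703 0.00463165]
7.3 0.009819224160462416 [-0.28128547  0.24606435 -2.94675269] [-0.08585828  0.04441484 -0.01762204]
8.6667 0.009893700654781385 [ 0.67919131  0.06093739 -2.43056679] [-0.05342654  0.05118713 -0.04454818] [ 0.57490543 -0.19889897  0.15937499]
```

View pics/wrist2.png

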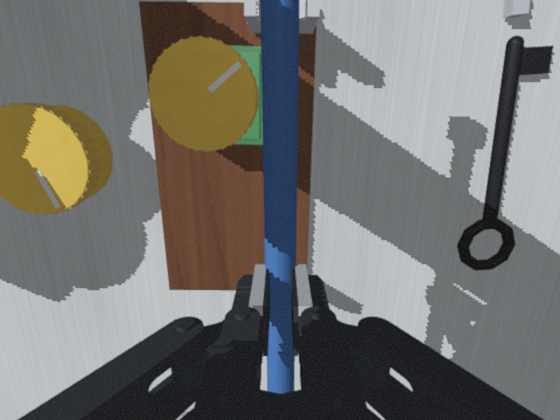

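In this view the bar is held between the fingertips near (280,290), over the saddle line. The jar's cap is at (204,95), the jar at (248,95) and the key at right. I'll check the held bar's level and height, and refine the rack.

```bash
python3 - <<'E'
from h import *
for n in('scene','side','wrist'):
    z=np.load('pics/'+n+'2.npz'); im,d,K,T=[z[k] for k in('im','d','K','T')]; P=pts(d,K,T)
    hsv=cv2.cvtColor(im,cv2.COLOR_RGB2HSV).astype(int); H,S,V=[hsv[...,i] for i in range(3)]
    m=(H>100)&(H<125)&(S>110)&(V>35)&(P[...,2]>.08)&(P[...,2]<.22)&(P[...,0]>.5)&(P[...,0]<.65)&(P[...,1]>-.4)&(P[...,1]<0)
    Q=P[m]; 
    if len(Q)>30:
        A=np.polyfit(Q[:,1],Q[:,2],1); B=np.polyfit(Q[:,1],Q[:,0],1)
        r=np.percentile(Q[:,1],[.5,99.5]); print(n,len(Q),'y',r,'mid',r.mean(),'slope z',np.rad2deg(A[0]),'z@-.2',np.polyval(A,-.2),'slope x',np.rad2deg(B[0]),'x@-.2',np.polyval(B,-.2))
    if n!='wrist':
        # saddles: grey pts z>.05 near
        for ys in((-.30,-.265),(-.075,-.045)):
            m=(S<70)&(P[...,2]>.045)&(P[...,2]<.068)&(P[...,0]>.53)&(P[...,0]<.62)&(P[...,1]>ys[0])&(P[...,1]<ys[1]); Q=P[m]
            if len(Q)>8: print('  saddle',len(Q),Q.min(0).round(4),Q.max(0).round(4))
E
python3 - <<'E'
import cv2,numpy as np
a=cv2.imread('pics/side2.png')[150:300,190:370];b=cv2.imread('pics/scene2.png')[120:270,210:390]
cv2.imwrite('pics/c2.png',cv2.resize(np.hstack([a,b]),None,fx=2.2,fy=2.2,interpolation=cv2.INTER_CUBIC))
E
```

```text
scene 480 y [-0.29700738 -0.04947874] mid -0.173243060332325 slope z -0.3857706971960269 z@-.2 0.16813442184538396 slope x -1.1502961371577154 x@-.2 0.5790306781689387
  saddle 108 [ 0.5507 -0.2876  0.0451] [ 0.6002 -0.2749  0.0642]
  saddle 102 [ 0.5487 -0.0678  0.0453] [ 0.5993 -0.0554  0.0651]
side 357 y [-0.29764688 -0.04938305] mid -0.17351496398728414 slope z -0.4652531580247565 z@-.2 0.1684989966978571 slope x -1.206709987577532 x@-.2 0.571367354767531
  saddle 109 [ 0.5504 -0.2903  0.0452] [ 0.5986 -0.2767  0.065 ]
  saddle 49 [ 0.5514 -0.0712  0.0474] [ 0.5972 -0.0552  0.0654]
wrist 12018 y [-0.25284399 -0.08500121] mid -0.16892260123683972 slope z -0.6321433916938722 z@-.2 0.1709225271718513 slope x -0.9834878690314558 x@-.2 0.5749705338654466
```

View pics/c2.png

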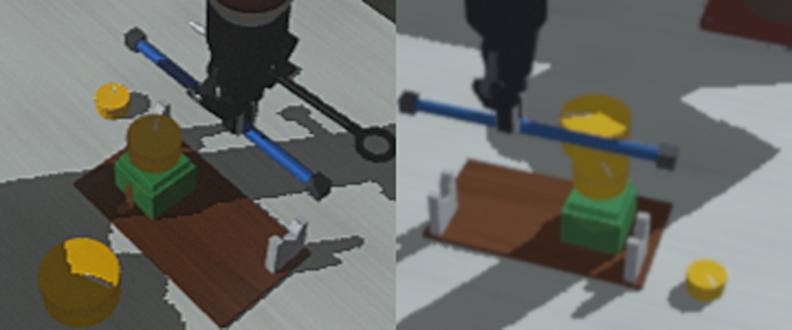

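The bar is level within 0.5°, its middle is at y = -0.173 and x ≈ 0.575, and it's parallel to the saddle line. That matches the notches, so I'll lower it.

```bash
python3 - <<'E'
from h import *
x,y=.575,-.199
move_l([x,y,.07],.12,max_force=25)
f=move_l([x,y,.041],.05,max_force=8); o=observe();print(f,o['time_s'],o['eef_pos'],o['ft_force'],o['torque'])
for nn in('side','scene'):
    im,d,K,T=snap(nn,nn+'3.png'); P=pts(d,K,T)
    hsv=cv2.cvtColor(im,cv2.COLOR_RGB2HSV).astype(int); H,S,V=[hsv[...,i] for i in range(3)]
    m=(H>100)&(H<125)&(S>110)&(V>35)&(P[...,2]>.02)&(P[...,2]<.12)&(P[...,0]>.5)&(P[...,0]<.65)&(P[...,1]>-.35)&(P[...,1]<0)
    Q=P[m]; A=np.polyfit(Q[:,1],Q[:,2],1); B=np.polyfit(Q[:,1],Q[:,0],1)
    r=np.percentile(Q[:,1],[.5,99.5]); print(nn,'y',r,'slope z',np.rad2deg(A[0]),'z',np.polyval(A,-.173),'x',np.polyval(B,-.173),np.rad2deg(B[0]))
E
```

```text
True 10.2667 [ 0.57442748 -0.19897524  0.04251331] [-1.17751636 -0.56734222  5.42533757] [ 0.07870066  0.18373946 -0.07490634]
side y [-0.29846525 -0.05075177] slope z 0.08751193189380113 z 0.05218779342747822 x 0.5712614646124723 -0.2811569221637248
scene y [-0.29651799 -0.05035363] slope z -0.4176756642109102 z 0.052123550117925986 x 0.5775619395524987 -0.674588836143736
```

```bash
python3 - <<'E'
from h import *
gripper_to(.035); move_l([.5745,-.199,.17],.15)
gripper_to(.085)
movep([.53,-.118,.19],[0,np.pi/2,np.deg2rad(-125)])
print(observe()['time_s'],observe()['eef_pos'])
for nn in('wrist','side','scene'):
    im,d,K,T=snap(nn,nn+'4.png'); P=pts(d,K,T)
    hsv=cv2.cvtColor(im,cv2.COLOR_RGB2HSV).astype(int); H,S,V=[hsv[...,i] for i in range(3)]
    m=(H>100)&(H<125)&(S>110)&(V>50)&(P[...,2]>.02)&(P[...,2]<.12)&(P[...,0]>.5)&(P[...,0]<.65)&(P[...,1]>-.35)&(P[...,1]<0)
    Q=P[m]; 
    if len(Q)>30:
      A=np.polyfit(Q[:,1],Q[:,2],1); B=np.polyfit(Q[:,1],Q[:,0],1)
      r=np.percentile(Q[:,1],[.5,99.5]); print(nn,'y',r,'slope z',np.rad2deg(A[0]),'z',np.polyval(A,-.173),'x',np.polyval(B,-.173),np.rad2deg(B[0]))
    m=(H>15)&(H<35)&(S>120)&(P[...,2]>.095)&(P[...,2]<.115)&(P[...,0]>.47)&(P[...,0]<.6)&(P[...,1]>-.2)&(P[...,1]<-.04)
    Q=P[m]
    if len(Q)>30:
      c,r=cv2.minEnclosingCircle(Q[:,:2].astype(np.float32)); print(' cap',np.round(c,4),r,np.median(Q[:,2]))
      v,u=np.nonzero(m); Q2=np.array([ray(a,b,K,T,.104) for a,b in zip(u,v)])[:,:2]
      c,r=cv2.minEnclosingCircle(Q2.astype(np.float32)); print(' cap ray',np.round(c,4),r)
E
```

```text
13.0167 [ 0.53030092 -0.1182446   0.19026388]
wrist y [-0.25278534 -0.04869867] slope z -0.029930248361565843 z 0.053693717291235815 x 0.5744647507867382 -0.8784434301514678
 cap [ 0.531  -0.1156] 0.030616769567131996 0.10525542352053957
 cap ray [ 0.5314 -0.1146] 0.03127847611904144
side y [-0.29841265 -0.04993833] slope z 0.1215796702047901 z 0.05231151337670565 x 0.5705596689983878 -0.7189590565246581
 cap [ 0.5299 -0.1195] 0.03044389933347702 0.10428962923211094
 cap ray [ 0.5289 -0.1218] 0.03257676959037781
scene y [-0.29680044 -0.05170515] slope z -0.17798397260962143 z 0.05145477562788432 x 0.5768874271752087 -0.6435082708339711
 cap [ 0.5306 -0.1144] 0.032252781093120575 0.10394055410195263
 cap ray [ 0.5342 -0.1136] 0.035517796874046326
```

View pics/wrist4.png

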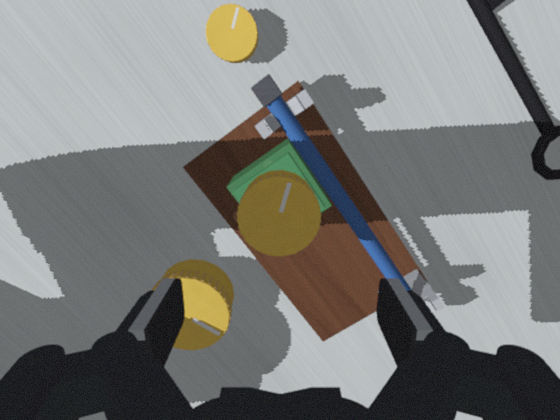

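The bar is seated: its slope is about 0°, its top is at about 53 mm (47 axis + 7), and its blocks are outside the saddles. The jar is square beside it, with the cap centre at (278,213), which is (0.5307, -0.117). Next I'll grip the cap and start turning it.

```bash
cat > t.py <<'E'
from h import *
def step(c,z,yawd,feed=.15):
    r=move_l([c[0],c[1],z],feed,rotation=[0,np.pi/2,np.deg2rad(yawd)])
    o=observe(); print(yawd,round(o['time_s'],2),np.round(o['eef_pos'],4),'F',o['ft_force'].round(1),'M',o['torque'].round(2),round(o['opening'],4)); return o
E
python3 - <<'E'
from t import *
c=[.5307,-.117]
move_l([*c,.073],.12,max_force=15); o=observe(); print(o['time_s'],o['eef_pos'],o['ft_force'].round(2),o['torque'].round(3))
gripper_to(.0,90); o=observe(); print('grip',o['time_s'],o['opening'],o['eef_pos'],o['ft_force'].round(2),o['torque'].round(3))
step(c,.073,-120); step(c,.0732,-115)
E
```

```text
14.2917 [ 0.53142009 -0.11728336  0.07387433] [-0.02  0.24  0.22] [ 0.042 -0.07   0.047]
grip 14.675 0.057802888755775834 [ 0.53102188 -0.11683036  0.07436481] [-4.2   2.85  6.41] [ 0.229  0.493 -0.043]
-120 14.93 [ 0.5315 -0.1176  0.0743] F [-2.  -0.8  5.6] M [-0.26  0.04  0.08] 0.0575
-115 15.18 [ 0.5315 -0.1177  0.0744] F [-2.8 -2.1  5.8] M [-0.3   0.06  0.01] 0.0576
```

```bash
python3 - <<'E'
from t import *
c=[.5305,-.117]; z=.0735
for y in (-111,-107,-103,-99,-95):
    o=step(c,z,y); z+=.0003
E
```

```text
-111 15.43 [ 0.5313 -0.1178  0.0746] F [-1.2 -2.3  6.7] M [-0.47  0.09 -0.09] 0.0577
-107 15.68 [ 0.5312 -0.1177  0.0748] F [-2.1 -2.9  6.2] M [-0.49  0.03 -0.08] 0.0574
-103 15.93 [ 0.5312 -0.1175  0.0751] F [-3.2 -2.3  5.7] M [-0.36  0.05  0.03] 0.0575
-99 16.18 [ 0.5313 -0.1174  0.0754] F [-2.7 -2.9  6.3] M [-0.3  -0.01  0.02] 0.0574
-95 16.43 [ 0.5313 -0.1173  0.0758] F [-3.4 -0.9  6.9] M [-0.17  0.06  0.07] 0.0578
```

```bash
python3 - <<'E'
from t import *
a=snap('wrist','w5.png')[0]; b=snap('side','s5.png')[0]; 
o=observe(); print(o['tcp_rot'],o['q'])
cv2.imwrite('pics/c5.png',np.hstack([cv2.resize(a,(400,300)),cv2.resize(b[170:290,190:350],(400,300),interpolation=cv2.INTER_CUBIC)])[:,:,::-1])
E
```

```text
[ 1.36330861  1.56896531 -0.29822878] [-3.62230026e-01  1.95463558e-01  1.86784727e+00  1.33033814e-04
  1.07645456e+00 -2.71551972e-01]
```

View pics/c5.png

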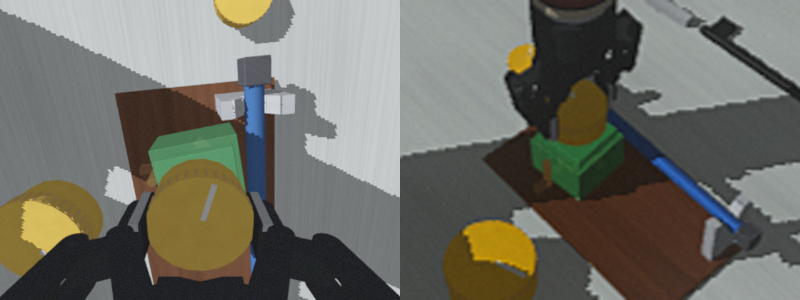

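The cap's mark keeps its angle in the wrist view, at about (208,202) in the left half, so there's no slip. The jar has yielded roughly 8–10° against the bar and post, and the bar is still seated. I'll keep turning.

```bash
python3 - <<'E'
from t import *
c=[.5305,-.117]; z=.0751
for y in (-90,-85,-80,-75,-70,-65,-60,-55,-52):
    o=step(c,z,y); z+=.0003
a=snap('wrist','w6.png')[0]; b=snap('side','s6.png')[0]; 
cv2.imwrite('pics/c6.png',np.hstack([cv2.resize(a,(400,300)),cv2.resize(b[170:290,190:350],(400,300),interpolation=cv2.INTER_CUBIC)])[:,:,::-1])
E
```

```text
-90 16.77 [ 0.5315 -0.1172  0.0766] F [-1.8 -0.4  8.7] M [-0.17  0.18  0.09] 0.0575
-85 17.02 [ 0.5316 -0.1172  0.0766] F [-0.4 -1.9  6.6] M [-0.11 -0.06  0.02] 0.0579
-80 17.27 [ 0.5315 -0.1171  0.0766] F [ 0.4 -0.6  5.6] M [-0.05 -0.2   0.09] 0.0575
-75 17.52 [ 0.5313 -0.117   0.0766] F [ 1.  -0.6  4.5] M [-0.03 -0.21 -0.05] 0.0574
-70 17.77 [ 0.5309 -0.1169  0.0766] F [1.1 0.  5.3] M [-0.07 -0.27  0.06] 0.0574
-65 18.02 [ 0.5307 -0.1169  0.0767] F [ 2.5 -0.9  3.8] M [ 0.   -0.42  0.02] 0.0576
-60 18.27 [ 0.5306 -0.1168  0.0767] F [2.1 0.3 1.4] M [-0.   -0.58  0.05] 0.0576
-55 18.52 [ 0.5301 -0.1166  0.0768] F [ 2.3  0.8 -0.6] M [ 0.21 -0.33 -0.03] 0.057
-52 18.77 [ 0.5302 -0.1163  0.077 ] F [ 3.   3.3 -2.1] M [ 0.5  -0.59 -0.26] 0.0578
```

View pics/c6.png

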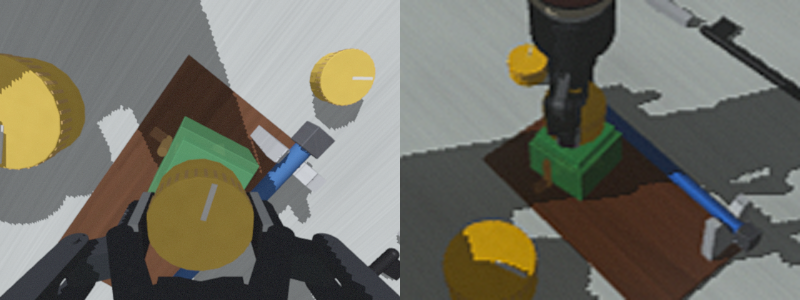

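The mark is still in place, so the cap has turned 73° with the jar yielding at most 14°, or about 59° or more relative. The bar is still seated. Next is a guarded small lift to see whether the threads have let go.

```bash
python3 - <<'E'
from t import *
for z in (.0785,.0795,.0805,.082,.084):
    o=step([.5303,-.1165],z,-52,.02)
    if o['ft_force'][2]<-6: break
E
```

```text
-52 19.12 [ 0.5297 -0.1163  0.0779] F [ 2.6  3.9 -4.7] M [ 0.34 -0.41 -0.21] 0.0574
-52 19.38 [ 0.5298 -0.1165  0.0793] F [ 1.   2.3 -5.6] M [ 0.27 -0.22 -0.13] 0.0575
-52 19.62 [ 0.5305 -0.1171  0.0811] F [-0.4  0.3 -0.8] M [ 0.01 -0.   -0.02] 0.0578
-52 19.88 [ 0.5305 -0.1167  0.0824] F [ 0.4 -0.9 -0.8] M [-0.02  0.04 -0.03] 0.0575
-52 20.12 [ 0.5305 -0.1166  0.0842] F [ 0.3  0.3 -0.7] M [ 0.01 -0.06 -0.02] 0.0577
```

It's free: Fz is now only the cap's weight. I'll lift the lower edge to about 15 mm over the free seal (94.5 + 15 ≈ 110 mm).

```bash
python3 - <<'E'
from t import *
step([.5303,-.1167],.111,-52,.06); hold(.3)
o=observe();print(o['ft_force'],o['eef_pos'])
ims=[]
for nn in('side','scene'):
    im,d,K,T=snap(nn,nn+'7.png'); P=pts(d,K,T); ims.append(im)
    hsv=cv2.cvtColor(im,cv2.COLOR_RGB2HSV).astype(int); H,S,V=[hsv[...,i] for i in range(3)]
    box=(P[...,0]>.46)&(P[...,0]<.61)&(P[...,1]>-.2)&(P[...,1]<-.03)
    m=(H>15)&(H<35)&(S>120)&(P[...,2]>.09)&box; Q=P[m]; print(nn,'cap z',np.percentile(Q[:,2],[1,99]),Q[:,:2].mean(0))
    m=(H>50)&(H<85)&(S>100)&(P[...,2]>.005)&box; Q=P[m]; print(' jar',np.percentile(Q,[1,99],0).round(4).tolist())
    t=Q[abs(Q[:,2]-.050)<.005];print('  rect',cv2.minAreaRect((t[:,:2]*1000).astype(np.float32)))
    m=((H<10)|(H>170))&(S>120)&(P[...,2]>.07)&(P[...,2]<.12)&box; Q=P[m]; print(' seal',len(Q),Q[:,2].max() if len(Q) else 0)
    m=(H>100)&(H<125)&(S>110)&(V>50)&(P[...,2]>.02)&(P[...,2]<.12)&(P[...,0]>.5)&(P[...,0]<.65)&(P[...,1]>-.35)&(P[...,1]<0)
    Q=P[m]; A=np.polyfit(Q[:,1],Q[:,2],1);r=np.percentile(Q[:,1],[.5,99.5]); print(' bar y',r,'slope z',np.rad2deg(A[0]),'z',np.polyval(A,-.173))
cv2.imwrite('pics/c7.png',np.hstack([cv2.resize(ims[0][150:300,190:350],(400,375),interpolation=cv2.INTER_CUBIC),cv2.resize(ims[1][130:280,215:375],(400,375),interpolation=cv2.INTER_CUBIC)])[:,:,::-1])
E
```

```text
-52 20.73 [ 0.5305 -0.1168  0.1114] F [-0.6  1.3 -1.6] M [ 0.01 -0.01 -0.06] 0.0576
[-0.54999271 -0.75971557 -0.48063405] [ 0.53004205 -0.11659397  0.11058191]
side cap z [0.112592   0.19171457] [ 0.53114692 -0.13745769]
 jar [[0.4929, -0.1533, 0.0071], [0.5609, -0.0905, 0.0872]]
  rect ((516.4451293945312, -133.08834838867188), (49.19662094116211, 88.6053695678711), 49.170108795166016)
 seal 0 0
 bar y [-0.29709441 -0.11379196] slope z 0.04523232007287728 z 0.051987340191296465
scene cap z [0.10876721 0.18986155] [ 0.54392113 -0.12515499]
 jar [[0.5029, -0.1455, 0.0116], [0.5671, -0.0813, 0.0872]]
  rect ((532.5979614257812, -115.21330261230469), (63.777427673339844, 64.68502044677734), 8.677441596984863)
 seal 13 0.09672228039624087
 bar y [-0.29643365 -0.04928799] slope z -0.1256293922260797 z 0.05157307637840398
```

View pics/c7.png

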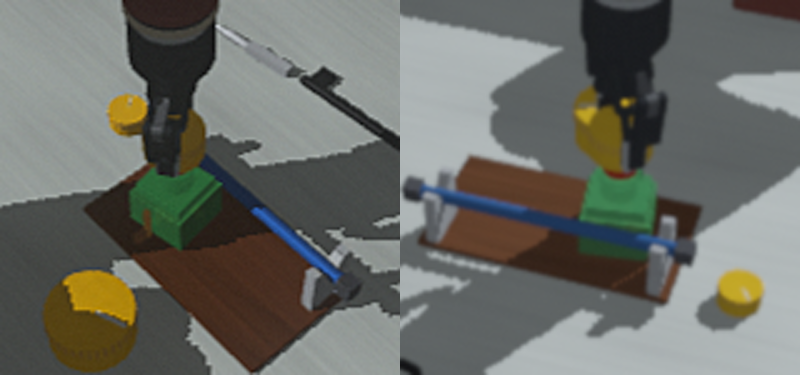

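The jar stands flat beside the seated bar, turned about 9°, which is within its stated yield. The red seal is exposed, and the cap is level with its lower edge at about 110 mm, 14–15 mm above the seal. I'm handing in.

```bash
python3 -c "
from plant import *
job_done(); o=observe(); print(o['time_s'],o['opening'],o['eef_pos'])"
```

```text
the job is handed in; nothing more can be done
the job is handed in; nothing more can be done
```

I laid the blue bar level in both saddle notches and let go of it. I then turned the 60 mm cap about 73° anticlockwise and lifted it straight off. I handed in at about 21 s of the 51 s, still holding the cap over the jar.

**Last checks before handing in:**
- **Bar:** seated, with its slope within about 0.1° and its end blocks outside the saddles.
- **Cap:** its lower edge is at about 110 mm, roughly 14–15 mm above the jar's red seal. It looks level, and the force on the gripper is about the cap's weight alone.
- **Jar:** standing on the plate between the post and the bar. It is turned about 9°, within the stated 14° of give.
- **Key, punch, screwdriver and caliper:** the arm never went near them, but I did not measure them again at the end.

**Less certain points:**
- The pull rose to about 5.6 N just before the cap came free, so the jar may have been tugged slightly. It was standing normally afterwards.
- The side and scene cameras disagreed by a few millimetres on positions. I relied on the wrist camera and the forces I felt.
- The wrist torque readings were too noisy to show when the threads let go. I judged that from the small lift instead.

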